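# Centre a water pump's shaft in its end float

## Robot

A 7-joint arm with a two-finger parallel gripper is mounted at the origin on the work surface. World frame = base frame: x ahead of the robot, y to its left, z up, the work surface at z = 0. Lengths are in m, angles in rad, forces in N, time in s.
With the tool pointing down it reaches from about 0.4 to 0.75 m from the base axis. Payload 19.5 kg.
Tool frame: the origin (TCP) lies midway between the tips of the shut fingers; the grasp point (between the pads) lies behind it (env.grasp_offset is the z of the grasp point in the tool frame, in m); z points along the fingers, x is the direction in which the jaws open and shut, and the axes are right-handed (so a half turn about z gives the same grasp; the last joint's range is limited). The gripper opens to 85 mm and grips with 20 to 120 N. Pads are 22 mm wide; open, the fingers measure 114 mm over their backs; the gripper's body (76 mm by 85 mm) begins 54 mm behind the grasp point. The pads swing forward as they close: fully open they stand 13 mm farther back than shut.
Start: joints at [-1.168, 0.707, -0.028, 1.485, 0.022, 0.951, -0.075], TCP at [0.247, 0.519, 0.231] pointing down, gripper open.
Joint ranges: [-2.71, 2.71], [-0.32, 2.16], [-1.57, 1.52], [0, 2.45], [-1.46, 4.6], [0, 2.02], [-2.83, 2.83]. Speed limits (rad/s): [1.89, 1.89, 2.57, 2.57, 3.01, 3.01, 3.01].

## Interface

Orientations are given as a unit quaternion [x, y, z, w].
In Python, from plant import env gives the robot as it stands. The module is installed in compiled form; this text tells all that it offers.
- The arm moves only by the tool apply_moves, never from a script. Its argument "series" is a list of rows, each an object of numbers: "dx", "dy", "dz": the shift along the tool's x, y, z in mm; "roll": the turn about the tool's z in rad; "gripper": the opening, from -1 (shut) to 1 (fully open). A call has 1 to 12 rows; each row shifts and turns the commanded pose from where the row before left it, along the tool's axes as they then stand; what a row does not reach is not made up. A row lasts 1/12 s, in which the tool goes at most 41.7 mm and 7.16 degrees, less where a joint would pass 70% of its speed; a pose out of reach is approached as far as the arm can. A call is refused whole if a number of a shift passes 41.7 or a number of a turn 0.125, either way. A call with a gripper value outside its range is refused whole. The fingers move at their own pace and stop on an object; "newtons" is the grip in N (left out, the last holds). Time passes only in rows, so rows that do not move let the fingers close. It gives the time, the measured TCP pose, the force and the opening at its end, in the units of the state.
- env.observe(): the state, without advancing time (a new reading comes with each control period).
- env.camera(name): name is "scene" or "top" or "wrist"; returns a dict with "frame" (420x560x3 uint8, red, green, blue), "vertical_fov" (degrees; the focal length in pixels is half the picture's height over the tangent of half this angle, whatever the lens; pixels are square), "cx", "cy" (the principal point, pixels), "dist_coeffs" ([k1, k2, p1, p2, k3] as OpenCV has them; the pictures are not rectified), "eye" and "attitude" of the camera in the world; the wrist camera has in their place "T_tool_cam" (4x4, takes a point from camera to tool coordinates, whose origin is the TCP and whose axes are the tool frame's). Camera axes: x right, y up, looking along -z (the intrinsics and any distortion apply to the point x, -y, -z); pixel columns grow to the right and rows downward; lengths in m; the calibration is good to about 2 mm. A picture is of the moment at which its call begins: read the wrist's pose just before it. There is no depth.
- env.sign_off(): hands the job in, once; it reports no verdict.
The state is a dict: "clock": time; "joint_positions": joint angles; "joint_velocities": joint speeds; "effort": joint torques, N m; "eef_pos": TCP position; "orientation": TCP orientation; "ft_force": force on the tool from outside, world axes, zero at the start; "torque": the same for the moment, N m; "opening": finger opening in m.
Only numpy, scipy, OpenCV 4.12 (cv2) and the standard library are available. Lean on these libraries where they do the work, as an engineer would, in place of code of your own. Each camera call takes 0.05 s, during which the arm holds its last target. There are 200 camera calls.

## Task

The household water pump has just been rebuilt and its shaft is still loose in the bearing collar. Take the bare shaft end, push it gently in until you feel the impeller bear against the casing, then pull it gently out until you feel it bear the other way, and set the shaft half-way between the two stops so that the impeller rubs on neither side; then let go, ready for the grub screw. Never lean hard on either stop (the plastic impeller bears about 15 N), and leave the wash things standing where they are.

Things in the scene. Friction and masses are not known exactly. Their poses are not given: they have to be found in the camera images.
- pump: Blue cast-iron bare-shaft water pump, bolted down. Origin on the ledge below the bare shaft; its x axis is level and runs along the shaft from the free end INTO the pump; z up. Along x: bearing collar (38 mm diameter) 26 to 40 mm, bearing housing (78 mm diameter) 40 to 140 mm, on a foot 130 mm wide, 14 mm high. The impeller and its two stops are shut inside, unseen, and lie differently in each pump.
- outlet (a point): Centre of the upright outlet flange on top of the pump's round casing: the pump's highest point, 215 mm above the ledge, 211 mm along the pump's x and 48 mm along its y. The casing is 156 mm in diameter, on the shaft's axis, from 175 to 235 mm along x; a suction flange ends at 287 mm.
- shaft_hold (a point): Point on the axis of the bare steel shaft, 30 mm from its free end: the place to hold it; moves with the shaft. Round, 20 mm diameter, level, axis 95 mm above the ledge; its x axis points into the pump. A flat brass key stands 2.5 mm proud on top. 60 to 95 mm of shaft shows outside the collar. It only slides along its axis and does not turn.
- shaft_end (a point): Centre of the shaft's free end face. The shaft starts clear of both stops (by 0.8 mm or more). Even drag of about 2.5 N from the gland when sliding, no spring: it stays where it is left. Free travel between the stops 10 to 16 mm in all. At either stop it meets a springy resistance, about 10 N more for each mm, alike both ways.
- tumbler: Clear glass tumbler, 68 mm across, 110 mm high, standing on the ledge beside the pump; origin at the centre of its underside. Leave alone.
- brush_cup: Blue ceramic toothbrush cup, 72 mm across, 98 mm high, with two toothbrushes reaching up to 170 mm, standing on the ledge beside the pump; origin at the centre of its underside. Leave alone.
- soap_case: Yellow plastic soap case, shut, 77 x 112 x 40 mm high; origin at the centre of its underside. Leave alone.
- bodna: Red plastic bodna (spouted water jug), 144 mm across the belly, 160 mm high, spout reaching 129 mm out along its +y, handle 107 mm out along -y; origin at the centre of its underside. Leave alone.

How it is judged:
On the way, in this order (a step that is already met when the one before it is completed fails the run):
1. the shaft is pushed in until the impeller is felt against its inner stop (more than 1.5 N on the stop) ((contact force between impeller and in0 above 1.5 N or contact force between impeller and in1 above 1.5 N or contact force between impeller and in2 above 1.5 N)), for 0.04 s.
2. the shaft is pulled out until the impeller is felt against its outer stop (more than 1.5 N on the stop) ((contact force between impeller and out0 above 1.5 N or contact force between impeller and out1 above 1.5 N or contact force between impeller and out2 above 1.5 N)), for 0.04 s.
At the end, for the whole second after the job is handed in: the shaft rests, released, within 1.5 mm of the middle between its two stops (horizontal distance between impeller and room_mid below 0.0015 m); the robot touches nothing.
It fails at once if the impeller is pressed against either stop with more than 15 N (contact force between impeller and in0 above 15 N or contact force between impeller and in1 above 15 N or contact force between impeller and in2 above 15 N or contact force between impeller and out0 above 15 N or contact force between impeller and out1 above 15 N or contact force between impeller and out2 above 15 N).
It fails at once if the tumbler, toothbrush cup, soap case or bodna is shifted by more than 20 mm (distance of any of tumbler, brush_cup, soap_case, bodna from where it was at the start of the episode above 0.02 m).
It also fails if it takes over 48 s, if anything falls off the work surface, if the arm or the gripper's body presses on something with over 40 N, if the wrist force passes 120 N, or if a joint passes its speed limit or range.

## Working session

There is one attempt and no reset: what is moved stays moved. The work goes in short steps, Python scripts to look and compute and a tool call to move; the robot and the scene stay as the last step left them, time stands still between calls to the robot, and variables do not carry over. Pictures are saved under pics/ and viewed, about 8 in all and at most 12, crops included, and the job is handed in when it is done.

Besides the shell and the picture viewer there is one more tool, called as name(argument=value, ...) on one line, values as JSON. apply_moves: Moves the arm, as the interface text tells. Its arguments: {"type":"object","properties":{"series":{"type":"array","items":{"type":"object","properties":{"dx":{"type":"number"},"dy":{"type":"number"},"dz":{"type":"number"},"roll":{"type":"number"},"gripper":{"type":"number"}}}},"newtons":{"type":"number"}},"required":["series"]}

```bash
mkdir -p pics
cat > h.py <<'E'
import numpy as np, cv2
from scipy.spatial.transform import Rotation as R
from plant import env
def tool(s=None):
    s=s or env.observe(); T=np.eye(4); T[:3,:3]=R.from_quat(s["orientation"]).as_matrix(); T[:3,3]=s["eef_pos"]; return T
def shot(name,fn=None):
    T=tool(); c=env.camera(name)
    if name=="wrist": c["T"]=T@np.array(c["T_tool_cam"])
    else:
        c["T"]=np.eye(4); a=np.array(c["attitude"]); c["T"][:3,:3]=R.from_quat(a).as_matrix() if a.size==4 else a.reshape(3,3); c["T"][:3,3]=c["eye"]
    if fn: cv2.imwrite("pics/"+fn,c["frame"][:,:,::-1])
    f=210/np.tan(np.radians(c["vertical_fov"]/2)); c["K"]=np.array([[f,0,c["cx"]],[0,f,c["cy"]],[0,0,1]])
    return c
def ray(c,uv):
    p=cv2.undistortPoints(np.array([[uv]],float),c["K"],np.array(c["dist_coeffs"],float))[0,0]
    d=c["T"][:3,:3]@np.array([p[0],-p[1],-1]); return c["T"][:3,3],d/np.linalg.norm(d)
def onz(c,uv,z):
    o,d=ray(c,uv); return o+d*(z-o[2])/d[2]
def proj(c,P):
    q=(np.asarray(P)-c["T"][:3,3])@c["T"][:3,:3]
    return cv2.projectPoints(np.array([[q[0],-q[1],-q[2]]]),np.zeros(3),np.zeros(3),c["K"],np.array(c["dist_coeffs"],float))[0].ravel()
E
python3 - <<'E'
from h import *
s=env.observe(); print(s, env.grasp_offset)
a=shot("top","top1.png"); b=shot("scene","scene1.png")
for c in(a,b): print(c["eye"],c["attitude"],c["vertical_fov"],c["dist_coeffs"])
E
```

```text
{'clock': 0.0, 'joint_positions': array([-1.16768002,  0.70709804, -0.02760796,  1.48499888,  0.02196327,
        0.9508599 , -0.07549996]), 'joint_velocities': array([ 0.00071314,  0.0006468 , -0.00068059,  0.00151979,  0.00095653,
       -0.00012182, -0.00064298]), 'effort': array([-7.77746891e-05, -8.83219457e+01,  1.23454683e+00, -2.36171454e+01,
        1.69008365e-02,  6.58928300e-03,  5.36526557e-05]), 'eef_pos': array([0.24730463, 0.51881944, 0.2308304 ]), 'orientation': array([ 8.45670451e-01,  5.33705168e-01, -4.47231965e-04,  2.87438982e-04]), 'ft_force': array([-0.24597074,  0.46972538,  0.49712697]), 'torque': array([-0.06619666,  0.01977255,  0.04821751]), 'opening': 0.08576359491108272} -0.0187
[0.4102473  0.08150609 0.97689512] [ 0.05740189 -0.07931274 -0.70008756  0.70731317] 57.31462942949534 [-0.03422589  0.          0.          0.          0.        ]
[ 1.25077954 -0.24195112  0.89790466] [0.31106895 0.21230188 0.50410445 0.77720186] 45.6670263878474 [-0.1570917  0.         0.         0.         0.       ]
```

View pics/top1.png

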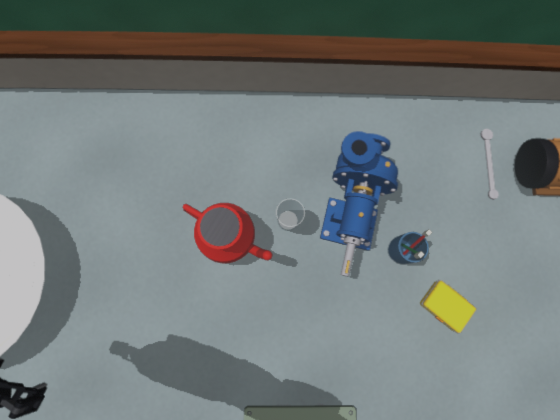

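View pics/scene1.png

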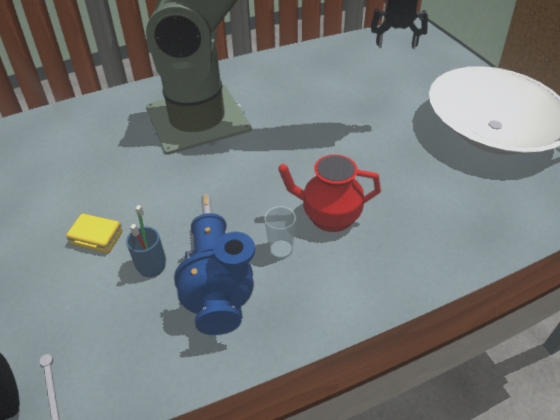

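The top view shows the shaft's free end at about (345,275), the collar at about (352,242) and the outlet at about (360,148). The cup is at (411,248), the tumbler at (290,212) and the jug at (225,232). The scene view agrees with this layout. Next I'll measure the axis.

Run:
```python
from h import *
c=shot("top"); f=c["frame"]
cr=cv2.resize(f[225:290,315:395],None,fx=8,fy=8,interpolation=cv2.INTER_CUBIC); cv2.imwrite("pics/crop1.png",cr[:,:,::-1])
E=onz(c,(346,275),.095); B=onz(c,(352,243),.095); O=onz(c,(360,148),.215)
print(E,B,O)
# axis from outlet: outlet at (211,48) in pump frame
d=B[:2]-E[:2]; print("yaw shaft",np.degrees(np.arctan2(d[1],d[0])),np.linalg.norm(d))
for n,p,z in(("cup",(409,248),.098),("soap",(449,306),.04),("tumb",(290,212),.11),("brush",(429,233),.17),("brush2",(419,256),.17),("jugspout",(266,256),.12)): print(n,onz(c,p,z))
```

```text
[ 0.43549246 -0.09860828  0.095     ] [ 0.50891374 -0.11446304  0.095     ] [ 0.69644529 -0.11083898  0.215     ]
yaw shaft -12.185471399894315 0.07511363372008838
cup [ 0.4981467  -0.24719298  0.098     ]
soap [ 0.36386547 -0.36016862  0.04      ]
tumb [0.57732487 0.03057002 0.11      ]
brush [ 0.523647   -0.26606445  0.17      ]
brush2 [ 0.47407721 -0.24100064  0.17      ]
jugspout [0.4751841  0.08433287 0.12      ]
```

View pics/crop1.png

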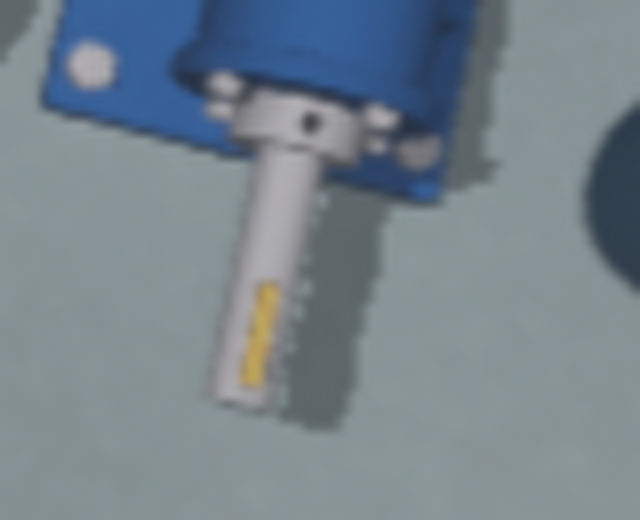

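The end is at (345,275) and the collar face at (351,244), which gives a shaft yaw of about -13°. I'm starting the approach high up, rolling so that tool y points along the shaft, into the pump.

apply_moves(series=[{"roll": -0.109,"gripper": 1},{"roll": -0.109},{"dx": -25,"dy": 10},{"dx": -28,"dy": 20},{"dx": -28,"dy": 24},{"dx": -28,"dy": 25},{"dx": -28,"dy": 25},{"dx": -28,"dy": 25},{"dx": -28,"dy": 25},{"dx": -28,"dy": 25},{"dx": -28,"dy": 25},{"dx": -28,"dy": 20}], newtons=20)

```text
invalid input at $.series[0]: expected keys dx, dy, dz, roll, gripper
```

apply_moves(series=[{"dx": -25,"dy": 10},{"dx": -28,"dy": 10},{"dx": -28,"dy": 10},{"dx": -28,"dy": 10},{"dx": -28,"dy": 10},{"dx": -28,"dy": 10},{"dx": -28,"dy": 10},{"dx": -28,"dy": 5},{"dx": -28,"dy": 5},{"dx": -20,"dy": 5},{"dx": 0,"dy": 0},{}])

```text
invalid input at $.series[0]: expected keys dx, dy, dz, roll, gripper
```

apply_moves(series=[{"dx": 0,"dy": 0,"dz": 0,"roll": -0.109,"gripper": 1},{"dx": 0,"dy": 0,"dz": 0,"roll": -0.109,"gripper": 1},{"dx": -25,"dy": 10,"dz": 0,"roll": 0,"gripper": 1},{"dx": -28,"dy": 20,"dz": 0,"roll": 0,"gripper": 1},{"dx": -28,"dy": 24,"dz": 0,"roll": 0,"gripper": 1},{"dx": -28,"dy": 25,"dz": 0,"roll": 0,"gripper": 1},{"dx": -28,"dy": 25,"dz": 0,"roll": 0,"gripper": 1},{"dx": -28,"dy": 25,"dz": 0,"roll": 0,"gripper": 1},{"dx": -28,"dy": 25,"dz": 0,"roll": 0,"gripper": 1},{"dx": -28,"dy": 25,"dz": 0,"roll": 0,"gripper": 1},{"dx": -28,"dy": 25,"dz": 0,"roll": 0,"gripper": 1},{"dx": -28,"dy": 20,"dz": 0,"roll": 0,"gripper": 1}], newtons=20)

```text
clock: 1.15
eef_pos: [0.4043, 0.1968, 0.2312]
orientation: [0.783, 0.622, -0.0, 0.0]
ft_force: [0.5, 0.5, 0.5]
opening: 0.0854
```

apply_moves(series=[{"dx": -28,"dy": 10,"dz": 0,"roll": 0,"gripper": 1},{"dx": -28,"dy": 10,"dz": 0,"roll": 0,"gripper": 1},{"dx": -28,"dy": 10,"dz": 0,"roll": 0,"gripper": 1},{"dx": -28,"dy": 10,"dz": 0,"roll": 0,"gripper": 1},{"dx": -28,"dy": 10,"dz": 0,"roll": 0,"gripper": 1},{"dx": -28,"dy": 10,"dz": 0,"roll": 0,"gripper": 1},{"dx": -28,"dy": 10,"dz": 0,"roll": 0,"gripper": 1},{"dx": -28,"dy": 10,"dz": 0,"roll": 0,"gripper": 1},{"dx": -28,"dy": 5,"dz": 0,"roll": 0,"gripper": 1},{"dx": -20,"dy": 5,"dz": 0,"roll": 0,"gripper": 1},{"dx": 0,"dy": 0,"dz": 0,"roll": 0,"gripper": 1},{"dx": 0,"dy": 0,"dz": 0,"roll": 0,"gripper": 1}])

```text
clock: 2.15
eef_pos: [0.4297, -0.0871, 0.2312]
orientation: [0.783, 0.622, -0.0, -0.0]
ft_force: [-0.6, 0.9, -0.8]
opening: 0.0852
```

Run:
```python
from h import *
c=shot("wrist","w1.png"); print(tool().round(4),np.array(c["T_tool_cam"]).round(4))
```

```text
[[ 2.251e-01  9.743e-01 -2.000e-04  4.299e-01]
 [ 9.743e-01 -2.251e-01  3.000e-04 -8.620e-02]
 [ 2.000e-04 -3.000e-04 -1.000e+00  2.312e-01]
 [ 0.000e+00  0.000e+00  0.000e+00  1.000e+00]] [[ 1.000e+00 -9.000e-04 -1.000e-04 -6.000e-04]
 [-9.000e-04 -9.527e-01 -3.038e-01 -7.840e-02]
 [ 2.000e-04  3.038e-01 -9.527e-01 -1.428e-01]
 [ 0.000e+00  0.000e+00  0.000e+00  1.000e+00]]
```

View pics/w1.png

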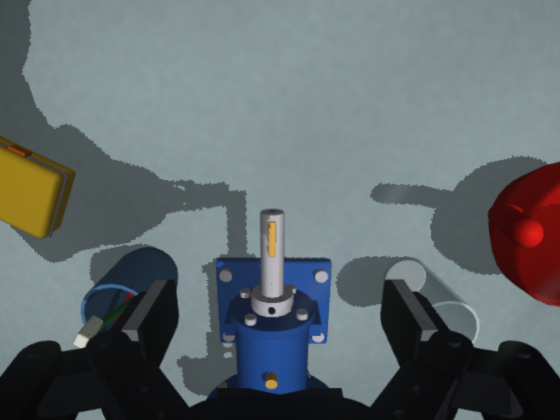

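The wrist view shows the shaft running straight down the picture from its end at (271,212) to the collar at (272,287). It is already lined up with tool y.

Run:
```python
from h import *
c=shot("wrist"); T=tool(); f=c["frame"].astype(int)
for r in (225,240,255,265,275):
    row=f[r,235:310]; print(r,row.max(1)[20:60].tolist(), (row[:,2]-row[:,0])[20:60].tolist()) if r in(240,275) else 0
Ti=np.linalg.inv(T)
for uv in ((271.5,213),(272,287)):
    P=onz(c,uv,.095); print(P,(Ti@np.r_[P,1])[:3]*1000)
s=env.observe(); print(s["ft_force"],s["torque"])
```

```text
240 [155, 155, 153, 139, 103, 91, 104, 118, 133, 146, 142, 119, 150, 200, 207, 209, 211, 210, 200, 181, 183, 187, 184, 173, 163, 154, 141, 128, 142, 154, 157, 156, 156, 155, 155, 155, 153, 154, 153, 153] [18, 19, 19, 17, 10, 4, 3, 3, 3, 3, 2, -15, -81, -127, -132, -134, -135, -133, -114, -48, -1, 4, 5, 4, 4, 4, 4, 8, 14, 17, 18, 19, 19, 19, 20, 20, 19, 20, 20, 19]
275 [87, 87, 87, 85, 79, 84, 102, 116, 132, 148, 160, 169, 176, 180, 181, 181, 185, 189, 190, 189, 188, 186, 179, 168, 159, 149, 131, 126, 148, 150, 151, 151, 150, 149, 149, 149, 149, 150, 150, 151] [56, 56, 56, 51, 30, 6, 4, 3, 5, 4, 4, 4, 5, 5, 5, 4, 4, 5, 4, 4, 4, 4, 5, 5, 5, 5, 11, 48, 101, 107, 108, 108, 107, 106, 106, 106, 106, 107, 107, 108]
[ 0.43686307 -0.09482655  0.095     ] [ -7.35388247   8.81520635 136.29390872]
[ 0.5033845  -0.11016195  0.095     ] [ -7.39296317  77.08140217 136.28469264]
[ 0.83972037  0.30162159 -0.44881884] [0.04394286 0.02679331 0.01221043]
```

apply_moves(series=[{"dx": -8,"dy": 20,"dz": 0,"roll": 0,"gripper": 1},{"dx": 0,"dy": 19,"dz": 0,"roll": 0,"gripper": 1},{"dx": 0,"dy": 0,"dz": 25,"roll": 0,"gripper": 1},{"dx": 0,"dy": 0,"dz": 30,"roll": 0,"gripper": 1},{"dx": 0,"dy": 0,"dz": 30,"roll": 0,"gripper": 1},{"dx": 0,"dy": 0,"dz": 20,"roll": 0,"gripper": 1},{"dx": 0,"dy": 0,"dz": 0,"roll": 0,"gripper": 1},{"dx": 0,"dy": 0,"dz": 0,"roll": 0,"gripper": 1}])

```text
clock: 2.92
eef_pos: [0.466, -0.1021, 0.1264]
orientation: [0.782, 0.623, -0.0, -0.001]
ft_force: [-0.1, 1.2, 1.2]
opening: 0.0858
```

Run:
```python
from h import *
c=shot("wrist","w2.png"); T=tool(); print(T.round(4)[:3,3])
for P in((-10,-39),(10,-39),(0,-30),(0,0),(0,30)): print(P,proj(c,(T@np.r_[P[0]/1e3,P[1]/1e3,T[2,3]-.095,1])[:3]))
```

```text
[ 0.4665 -0.1024  0.1272]
(-10, -39) [259.9978618  185.33309776]
(10, -39) [300.02511552 185.39210164]
(0, -30) [279.97551056 202.71064021]
(0, 0) [279.8580028  256.97877002]
(0, 30) [279.7493192  305.84203375]
```

View pics/w2.png

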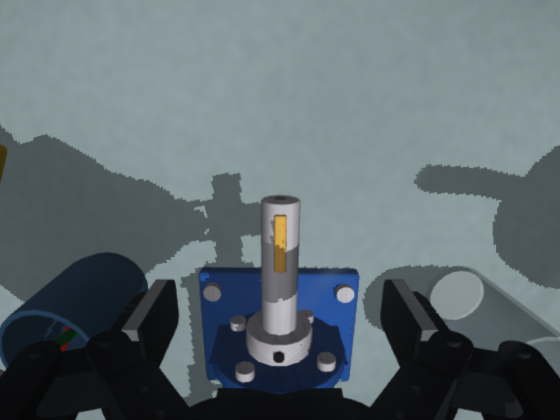

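Aligned: the shaft spans columns 262–300 and the TCP is about 31 mm from the free end. Next I'll go down and grip lightly.

apply_moves(series=[{"dx": 0,"dy": 0,"dz": 20,"roll": 0,"gripper": 1},{"dx": 0,"dy": 0,"dz": 20,"roll": 0,"gripper": 1},{"dx": 0,"dy": 0,"dz": 12,"roll": 0,"gripper": 1},{"dx": 0,"dy": 0,"dz": 0,"roll": 0,"gripper": 1},{"dx": 0,"dy": 0,"dz": 0,"roll": 0,"gripper": 1},{"dx": 0,"dy": 0,"dz": 0,"roll": 0,"gripper": 0.2},{"dx": 0,"dy": 0,"dz": 0,"roll": 0,"gripper": 0}], newtons=25)

```text
clock: 3.55
eef_pos: [0.4667, -0.1032, 0.0756]
orientation: [0.783, 0.623, 0.001, 0.001]
ft_force: [0.2, 0.3, 0.3]
opening: 0.064
```

apply_moves(series=[{"dx": 0,"dy": 0,"dz": 0,"roll": 0,"gripper": -0.3},{"dx": 0,"dy": 0,"dz": 0,"roll": 0,"gripper": -0.5},{"dx": 0,"dy": 0,"dz": 0,"roll": 0,"gripper": -1},{"dx": 0,"dy": 0,"dz": 0,"roll": 0,"gripper": -1},{"dx": 0,"dy": 0,"dz": 0,"roll": 0,"gripper": -1},{"dx": 0,"dy": 0,"dz": 0,"roll": 0,"gripper": -1},{"dx": 0,"dy": 0,"dz": 0,"roll": 0,"gripper": -1},{"dx": 0,"dy": 0,"dz": 0,"roll": 0,"gripper": -1}])

```text
clock: 4.22
eef_pos: [0.4666, -0.1021, 0.0747]
orientation: [0.782, 0.623, 0.001, -0.0]
ft_force: [2.1, 6.6, 8.7]
opening: 0.0192
```

```bash
cat > st.py <<'E'
from h import *
a=np.array([.9743,-.2251,0]); n=np.array([.2251,.9743,0])
s=env.observe(); F=s["ft_force"]; p=s["eef_pos"]
print("t %.2f along %.2fmm lat %.2f z %.2f | Fal %.2f Flat %.2f Fz %.2f op %.1f"%(s["clock"],p@a*1e3,p@n*1e3,p[2]*1e3,F@a,F@n,F[2],s["opening"]*1e3))
E
python3 st.py
```

```text
t 4.22 along 477.64mm lat 5.53 z 74.69 | Fal 0.53 Flat 6.85 Fz 8.66 op 19.2
```

apply_moves(series=[{"dx": 0,"dy": 0.7,"dz": 0,"roll": 0,"gripper": -1},{"dx": 0,"dy": 0.7,"dz": 0,"roll": 0,"gripper": -1},{"dx": 0,"dy": 0,"dz": 0,"roll": 0,"gripper": -1}])

```text
clock: 4.47
eef_pos: [0.4679, -0.1025, 0.0747]
orientation: [0.782, 0.623, 0.001, -0.0]
ft_force: [0.5, 7.9, 8.8]
opening: 0.019
```

```bash
python3 st.py
```

```text
t 4.47 along 478.95mm lat 5.50 z 74.68 | Fal -1.34 Flat 7.82 Fz 8.79 op 19.0
```

apply_moves(series=[{"dx": 0,"dy": 0.5,"dz": 0,"roll": 0,"gripper": -1},{"dx": 0,"dy": 0.5,"dz": 0,"roll": 0,"gripper": -1},{"dx": 0,"dy": 0,"dz": 0,"roll": 0,"gripper": -1}])

```text
clock: 4.72
eef_pos: [0.4688, -0.1027, 0.0747]
orientation: [0.782, 0.623, 0.001, -0.0]
ft_force: [-0.5, 6.3, 8.9]
opening: 0.019
```

apply_moves(series=[{"dx": 0,"dy": 0.5,"dz": 0,"roll": 0,"gripper": -1},{"dx": 0,"dy": 0.5,"dz": 0,"roll": 0,"gripper": -1},{"dx": 0,"dy": 0,"dz": 0,"roll": 0,"gripper": -1}])

```text
clock: 4.97
eef_pos: [0.4698, -0.1029, 0.0747]
orientation: [0.782, 0.623, 0.001, -0.0]
ft_force: [-0.2, 7.8, 9.4]
opening: 0.0187
```

apply_moves(series=[{"dx": 0,"dy": 0.5,"dz": 0,"roll": 0,"gripper": -1},{"dx": 0,"dy": 0.5,"dz": 0,"roll": 0,"gripper": -1},{"dx": 0,"dy": 0,"dz": 0,"roll": 0,"gripper": -1}])

```text
clock: 5.22
eef_pos: [0.4708, -0.1031, 0.0747]
orientation: [0.782, 0.623, 0.001, -0.0]
ft_force: [-1.4, 7.8, 9.6]
opening: 0.0186
```

apply_moves(series=[{"dx": 0,"dy": 0.4,"dz": 0,"roll": 0,"gripper": -1},{"dx": 0,"dy": 0.4,"dz": 0,"roll": 0,"gripper": -1},{"dx": 0,"dy": 0,"dz": 0,"roll": 0,"gripper": -1}])

```text
clock: 5.47
eef_pos: [0.4715, -0.1033, 0.0747]
orientation: [0.782, 0.623, 0.001, -0.0]
ft_force: [0.3, 7.8, 9.3]
opening: 0.0191
```

apply_moves(series=[{"dx": 0,"dy": 0.5,"dz": 0,"roll": 0,"gripper": -1},{"dx": 0,"dy": 0.5,"dz": 0,"roll": 0,"gripper": -1},{"dx": 0,"dy": 0,"dz": 0,"roll": 0,"gripper": -1}])

```text
clock: 5.72
eef_pos: [0.4725, -0.1036, 0.0747]
orientation: [0.782, 0.623, 0.001, -0.0]
ft_force: [0.2, 7.1, 9.6]
opening: 0.0193
```

apply_moves(series=[{"dx": 0,"dy": 0.5,"dz": 0,"roll": 0,"gripper": -1},{"dx": 0,"dy": 0.5,"dz": 0,"roll": 0,"gripper": -1},{"dx": 0,"dy": 0,"dz": 0,"roll": 0,"gripper": -1}])

```text
clock: 5.97
eef_pos: [0.4735, -0.1038, 0.0747]
orientation: [0.782, 0.623, 0.001, -0.0]
ft_force: [-0.0, 7.0, 8.4]
opening: 0.019
```

Along is 484.7 and Fal is -1.6 N, so it is still sliding.

apply_moves(series=[{"dx": 0,"dy": 0.5,"dz": 0,"roll": 0,"gripper": -1},{"dx": 0,"dy": 0.5,"dz": 0,"roll": 0,"gripper": -1},{"dx": 0,"dy": 0,"dz": 0,"roll": 0,"gripper": -1}])

```text
clock: 6.22
eef_pos: [0.4745, -0.104, 0.0747]
orientation: [0.782, 0.623, 0.001, -0.0]
ft_force: [-1.3, 7.7, 9.1]
opening: 0.0194
```

apply_moves(series=[{"dx": 0,"dy": 0.4,"dz": 0,"roll": 0,"gripper": -1},{"dx": 0,"dy": 0.4,"dz": 0,"roll": 0,"gripper": -1},{"dx": 0,"dy": 0,"dz": 0,"roll": 0,"gripper": -1}])

```text
clock: 6.47
eef_pos: [0.4752, -0.1042, 0.0747]
orientation: [0.782, 0.623, 0.001, -0.0]
ft_force: [-0.4, 6.7, 8.9]
opening: 0.0191
```

apply_moves(series=[{"dx": 0,"dy": 0.5,"dz": 0,"roll": 0,"gripper": -1},{"dx": 0,"dy": 0.5,"dz": 0,"roll": 0,"gripper": -1},{"dx": 0,"dy": 0,"dz": 0,"roll": 0,"gripper": -1}])

```text
clock: 6.72
eef_pos: [0.4762, -0.1044, 0.0747]
orientation: [0.782, 0.623, 0.001, -0.0]
ft_force: [0.3, 6.8, 8.2]
opening: 0.0191
```

apply_moves(series=[{"dx": 0,"dy": 0.5,"dz": 0,"roll": 0,"gripper": -1},{"dx": 0,"dy": 0.5,"dz": 0,"roll": 0,"gripper": -1},{"dx": 0,"dy": 0,"dz": 0,"roll": 0,"gripper": -1}])

```text
clock: 6.97
eef_pos: [0.477, -0.1046, 0.0747]
orientation: [0.782, 0.623, 0.0, -0.0]
ft_force: [-1.5, 7.0, 10.7]
opening: 0.019
```

apply_moves(series=[{"dx": 0,"dy": 0.4,"dz": 0,"roll": 0,"gripper": -1},{"dx": 0,"dy": 0,"dz": 0,"roll": 0,"gripper": -1},{"dx": 0,"dy": 0,"dz": 0,"roll": 0,"gripper": -1}])

```text
clock: 7.22
eef_pos: [0.4772, -0.1047, 0.0747]
orientation: [0.782, 0.623, 0.0, -0.0]
ft_force: [-2.2, 8.7, 9.5]
opening: 0.0192
```

```bash
python3 st.py
```

```text
t 7.22 along 488.52mm lat 5.42 z 74.66 | Fal -4.08 Flat 8.00 Fz 9.53 op 19.2
```

apply_moves(series=[{"dx": 0,"dy": 0.5,"dz": 0,"roll": 0,"gripper": -1},{"dx": 0,"dy": 0,"dz": 0,"roll": 0,"gripper": -1},{"dx": 0,"dy": 0,"dz": 0,"roll": 0,"gripper": -1}])

```text
clock: 7.47
eef_pos: [0.4776, -0.1048, 0.0747]
orientation: [0.782, 0.623, 0.0, -0.0]
ft_force: [-2.9, 7.2, 11.3]
opening: 0.0194
```

```bash
python3 st.py
```

```text
t 7.47 along 488.90mm lat 5.44 z 74.67 | Fal -4.41 Flat 6.41 Fz 11.27 op 19.4
```

apply_moves(series=[{"dx": 0,"dy": 0.5,"dz": 0,"roll": 0,"gripper": -1},{"dx": 0,"dy": 0,"dz": 0,"roll": 0,"gripper": -1},{"dx": 0,"dy": 0,"dz": 0,"roll": 0,"gripper": -1}])

```text
clock: 7.72
eef_pos: [0.4778, -0.1048, 0.0747]
orientation: [0.782, 0.623, 0.0, -0.001]
ft_force: [-4.7, 8.8, 11.7]
opening: 0.0188
```

```bash
python3 st.py
```

```text
t 7.72 along 489.13mm lat 5.44 z 74.66 | Fal -6.60 Flat 7.47 Fz 11.73 op 18.8
```

Inner stop felt: about 4.5 N above the drag, with the TCP at 489.1 mm along the axis. Next I'll pull out. The first 9 mm are free, since the travel is at least 10 mm.

apply_moves(series=[{"dx": 0,"dy": -0.8,"dz": 0,"roll": 0,"gripper": -1},{"dx": 0,"dy": -0.8,"dz": 0,"roll": 0,"gripper": -1},{"dx": 0,"dy": -0.8,"dz": 0,"roll": 0,"gripper": -1},{"dx": 0,"dy": -0.8,"dz": 0,"roll": 0,"gripper": -1},{"dx": 0,"dy": -0.8,"dz": 0,"roll": 0,"gripper": -1},{"dx": 0,"dy": -0.8,"dz": 0,"roll": 0,"gripper": -1},{"dx": 0,"dy": -0.8,"dz": 0,"roll": 0,"gripper": -1},{"dx": 0,"dy": -0.8,"dz": 0,"roll": 0,"gripper": -1},{"dx": 0,"dy": -0.8,"dz": 0,"roll": 0,"gripper": -1},{"dx": 0,"dy": -0.8,"dz": 0,"roll": 0,"gripper": -1},{"dx": 0,"dy": -0.8,"dz": 0,"roll": 0,"gripper": -1},{"dx": 0,"dy": 0,"dz": 0,"roll": 0,"gripper": -1}])

```text
clock: 8.72
eef_pos: [0.4705, -0.103, 0.0747]
orientation: [0.782, 0.623, 0.001, 0.0]
ft_force: [2.3, 6.9, 5.5]
opening: 0.0193
```

```bash
python3 st.py
```

```text
t 8.72 along 481.56mm lat 5.52 z 74.70 | Fal 0.72 Flat 7.26 Fz 5.55 op 19.3
```

apply_moves(series=[{"dx": 0,"dy": -0.7,"dz": 0,"roll": 0,"gripper": -1},{"dx": 0,"dy": -0.7,"dz": 0,"roll": 0,"gripper": -1},{"dx": 0,"dy": -0.7,"dz": 0,"roll": 0,"gripper": -1},{"dx": 0,"dy": 0,"dz": 0,"roll": 0,"gripper": -1}])

```text
clock: 9.05
eef_pos: [0.4685, -0.1026, 0.0747]
orientation: [0.782, 0.623, 0.001, 0.0]
ft_force: [3.1, 6.1, 5.0]
opening: 0.0193
```

```bash
python3 st.py
```

```text
t 9.05 along 479.53mm lat 5.49 z 74.71 | Fal 1.67 Flat 6.60 Fz 5.04 op 19.3
```

apply_moves(series=[{"dx": 0,"dy": -0.7,"dz": 0,"roll": 0,"gripper": -1},{"dx": 0,"dy": -0.7,"dz": 0,"roll": 0,"gripper": -1},{"dx": 0,"dy": 0,"dz": 0,"roll": 0,"gripper": -1}])

```text
clock: 9.3
eef_pos: [0.4671, -0.1023, 0.0747]
orientation: [0.782, 0.623, 0.001, 0.0]
ft_force: [4.0, 7.4, 5.6]
opening: 0.0193
```

```bash
python3 st.py
```

```text
t 9.30 along 478.12mm lat 5.51 z 74.70 | Fal 2.27 Flat 8.14 Fz 5.60 op 19.3
```

apply_moves(series=[{"dx": 0,"dy": -0.5,"dz": 0,"roll": 0,"gripper": -1},{"dx": 0,"dy": -0.5,"dz": 0,"roll": 0,"gripper": -1},{"dx": 0,"dy": 0,"dz": 0,"roll": 0,"gripper": -1}])

```text
clock: 9.55
eef_pos: [0.4662, -0.102, 0.0747]
orientation: [0.782, 0.623, 0.001, 0.0]
ft_force: [3.6, 6.3, 5.5]
opening: 0.0191
```

```bash
python3 st.py
```

```text
t 9.55 along 477.18mm lat 5.54 z 74.71 | Fal 2.11 Flat 6.96 Fz 5.54 op 19.1
```

apply_moves(series=[{"dx": 0,"dy": -0.5,"dz": 0,"roll": 0,"gripper": -1},{"dx": 0,"dy": -0.4,"dz": 0,"roll": 0,"gripper": -1},{"dx": 0,"dy": 0,"dz": 0,"roll": 0,"gripper": -1}])

```text
clock: 9.8
eef_pos: [0.4653, -0.1018, 0.0747]
orientation: [0.782, 0.623, 0.001, 0.0]
ft_force: [3.2, 7.2, 5.6]
opening: 0.0189
```

```bash
python3 st.py
```

```text
t 9.80 along 476.29mm lat 5.54 z 74.71 | Fal 1.51 Flat 7.74 Fz 5.57 op 18.9
```

apply_moves(series=[{"dx": 0,"dy": -0.5,"dz": 0,"roll": 0,"gripper": -1},{"dx": 0,"dy": -0.4,"dz": 0,"roll": 0,"gripper": -1},{"dx": 0,"dy": 0,"dz": 0,"roll": 0,"gripper": -1}])

```text
clock: 10.05
eef_pos: [0.4645, -0.1016, 0.0747]
orientation: [0.782, 0.623, 0.001, 0.0]
ft_force: [3.6, 6.7, 5.2]
opening: 0.0193
```

```bash
python3 st.py
```

```text
t 10.05 along 475.40mm lat 5.56 z 74.71 | Fal 2.00 Flat 7.35 Fz 5.23 op 19.3
```

apply_moves(series=[{"dx": 0,"dy": -0.5,"dz": 0,"roll": 0,"gripper": -1},{"dx": 0,"dy": -0.4,"dz": 0,"roll": 0,"gripper": -1},{"dx": 0,"dy": 0,"dz": 0,"roll": 0,"gripper": -1}])

```text
clock: 10.3
eef_pos: [0.4636, -0.1014, 0.0747]
orientation: [0.782, 0.623, 0.001, 0.0]
ft_force: [3.2, 5.8, 6.0]
opening: 0.0197
```

```bash
python3 st.py
```

```text
t 10.30 along 474.53mm lat 5.57 z 74.70 | Fal 1.84 Flat 6.37 Fz 6.01 op 19.7
```

apply_moves(series=[{"dx": 0,"dy": -0.5,"dz": 0,"roll": 0,"gripper": -1},{"dx": 0,"dy": -0.4,"dz": 0,"roll": 0,"gripper": -1},{"dx": 0,"dy": 0,"dz": 0,"roll": 0,"gripper": -1}])

```text
clock: 10.55
eef_pos: [0.463, -0.1013, 0.0747]
orientation: [0.782, 0.623, 0.001, 0.001]
ft_force: [6.0, 5.4, 5.1]
opening: 0.0192
```

```bash
python3 st.py
```

```text
t 10.55 along 473.88mm lat 5.57 z 74.72 | Fal 4.61 Flat 6.59 Fz 5.07 op 19.2
```

apply_moves(series=[{"dx": 0,"dy": -0.5,"dz": 0,"roll": 0,"gripper": -1},{"dx": 0,"dy": 0,"dz": 0,"roll": 0,"gripper": -1},{"dx": 0,"dy": 0,"dz": 0,"roll": 0,"gripper": -1}])

```text
clock: 10.8
eef_pos: [0.4626, -0.1012, 0.0747]
orientation: [0.782, 0.623, 0.001, 0.001]
ft_force: [5.7, 5.7, 4.5]
opening: 0.0187
```

```bash
python3 st.py
```

```text
t 10.80 along 473.53mm lat 5.57 z 74.74 | Fal 4.22 Flat 6.84 Fz 4.48 op 18.7
```

apply_moves(series=[{"dx": 0,"dy": -0.5,"dz": 0,"roll": 0,"gripper": -1},{"dx": 0,"dy": 0,"dz": 0,"roll": 0,"gripper": -1},{"dx": 0,"dy": 0,"dz": 0,"roll": 0,"gripper": -1}])

```text
clock: 11.05
eef_pos: [0.4622, -0.1011, 0.0747]
orientation: [0.782, 0.623, 0.002, 0.001]
ft_force: [6.2, 6.2, 3.8]
opening: 0.0193
```

```bash
python3 st.py
```

```text
t 11.05 along 473.10mm lat 5.58 z 74.73 | Fal 4.68 Flat 7.42 Fz 3.78 op 19.3
```

The force has stopped rising while the TCP still moves, so the pads may be slipping. I'll grip more firmly and feel the outer stop again.

apply_moves(series=[{"dx": 0,"dy": 0.5,"dz": 0,"roll": 0,"gripper": -1},{"dx": 0,"dy": 0.5,"dz": 0,"roll": 0,"gripper": -1},{"dx": 0,"dy": 0.5,"dz": 0,"roll": 0,"gripper": -1},{"dx": 0,"dy": 0.5,"dz": 0,"roll": 0,"gripper": -1},{"dx": 0,"dy": 0,"dz": 0,"roll": 0,"gripper": -1},{"dx": 0,"dy": 0,"dz": 0,"roll": 0,"gripper": -1},{"dx": 0,"dy": 0,"dz": 0,"roll": 0,"gripper": -1}], newtons=60)

```text
clock: 11.63
eef_pos: [0.4627, -0.1012, 0.0748]
orientation: [0.782, 0.623, 0.0, -0.0]
ft_force: [-3.0, 9.1, 14.1]
opening: 0.0183
```

```bash
python3 st.py
```

```text
t 11.63 along 473.60mm lat 5.56 z 74.77 | Fal -4.95 Flat 8.21 Fz 14.15 op 18.3
```

apply_moves(series=[{"dx": 0,"dy": -0.5,"dz": 0,"roll": 0,"gripper": -1},{"dx": 0,"dy": -0.5,"dz": 0,"roll": 0,"gripper": -1},{"dx": 0,"dy": 0,"dz": 0,"roll": 0,"gripper": -1}])

```text
clock: 11.88
eef_pos: [0.4627, -0.1012, 0.0748]
orientation: [0.782, 0.623, 0.001, 0.0]
ft_force: [2.9, 8.1, 9.8]
opening: 0.0184
```

```bash
python3 st.py
```

```text
t 11.88 along 473.55mm lat 5.58 z 74.80 | Fal 0.96 Flat 8.58 Fz 9.78 op 18.4
```

apply_moves(series=[{"dx": 0,"dy": 0.5,"dz": 0,"roll": 0,"gripper": -1},{"dx": 0,"dy": 0.5,"dz": 0,"roll": 0,"gripper": -1},{"dx": 0,"dy": 0.5,"dz": 0,"roll": 0,"gripper": -1},{"dx": 0,"dy": 0,"dz": 0,"roll": 0,"gripper": -1},{"dx": 0,"dy": 0,"dz": 0,"roll": 0,"gripper": -1}])

```text
clock: 12.3
eef_pos: [0.4634, -0.1014, 0.0748]
orientation: [0.782, 0.623, 0.001, -0.0]
ft_force: [-1.8, 7.7, 12.6]
opening: 0.0181
```

```bash
python3 st.py;  python3 - <<'E'
from h import *
c=shot("wrist","w3.png")
E
```

```text
t 12.30 along 474.32mm lat 5.54 z 74.77 | Fal -3.46 Flat 7.13 Fz 12.61 op 18.1
```

View pics/w3.png

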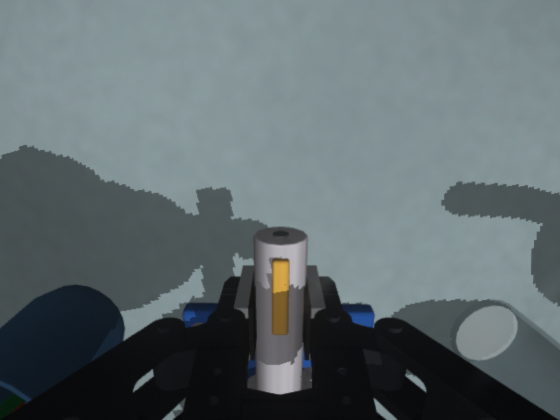

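The grip is sound: the shaft end is at row 228 and the key spans rows 258–334. I'll track the key in the wrist picture to get the shaft's true position whatever the slip.

```bash
cat >> st.py <<'E'
c=shot("wrist"); f=c["frame"].astype(float); w=(f[:,276:286,0]-f[:,276:286,2]).mean(1)
seg=w[235:300]; i=np.argmax(np.diff(seg)); th=60
k=np.argmax(seg>th); r=235+k-1+(th-seg[k-1])/(seg[k]-seg[k-1])
P=onz(c,(280.5,r),.1075); s2=tool()[:3,3]
print("key row %.2f shaft along %.2f  rel TCP %.2f"%(r,P@a*1e3,(P-s2)@a*1e3))
E
python3 st.py; python3 st.py
```

```text
t 12.35 along 474.36mm lat 5.55 z 74.80 | Fal -3.75 Flat 8.33 Fz 12.85 op 18.3
key row 259.98 shaft along 446.96  rel TCP -27.36
t 12.40 along 474.32mm lat 5.55 z 74.77 | Fal -3.69 Flat 8.40 Fz 12.03 op 18.6
key row 259.97 shaft along 446.90  rel TCP -27.43
```

apply_moves(series=[{"dx": 0,"dy": -0.5,"dz": 0,"roll": 0,"gripper": -1},{"dx": 0,"dy": -0.5,"dz": 0,"roll": 0,"gripper": -1},{"dx": 0,"dy": -0.4,"dz": 0,"roll": 0,"gripper": -1},{"dx": 0,"dy": 0,"dz": 0,"roll": 0,"gripper": -1},{"dx": 0,"dy": 0,"dz": 0,"roll": 0,"gripper": -1}])

```text
clock: 12.87
eef_pos: [0.4631, -0.1013, 0.0748]
orientation: [0.782, 0.623, 0.001, 0.001]
ft_force: [4.0, 5.9, 7.1]
opening: 0.0184
```

```bash
python3 st.py
```

```text
t 12.87 along 474.04mm lat 5.59 z 74.82 | Fal 2.62 Flat 6.62 Fz 7.08 op 18.4
key row 260.18 shaft along 446.62  rel TCP -27.40
```

apply_moves(series=[{"dx": 0,"dy": -0.5,"dz": 0,"roll": 0,"gripper": -1},{"dx": 0,"dy": 0,"dz": 0,"roll": 0,"gripper": -1},{"dx": 0,"dy": 0,"dz": 0,"roll": 0,"gripper": -1}])

```text
clock: 13.17
eef_pos: [0.4628, -0.1012, 0.0748]
orientation: [0.782, 0.623, 0.002, 0.001]
ft_force: [6.9, 5.5, 6.7]
opening: 0.0183
```

```bash
python3 st.py
```

```text
t 13.17 along 473.65mm lat 5.59 z 74.81 | Fal 5.47 Flat 6.94 Fz 6.65 op 18.3
key row 260.28 shaft along 446.25  rel TCP -27.41
```

apply_moves(series=[{"dx": 0,"dy": -0.4,"dz": 0,"roll": 0,"gripper": -1},{"dx": 0,"dy": 0,"dz": 0,"roll": 0,"gripper": -1},{"dx": 0,"dy": 0,"dz": 0,"roll": 0,"gripper": -1}])

```text
clock: 13.47
eef_pos: [0.4625, -0.1011, 0.0748]
orientation: [0.782, 0.623, 0.002, 0.001]
ft_force: [6.5, 5.4, 6.3]
opening: 0.0181
```

```bash
python3 st.py
```

```text
t 13.47 along 473.39mm lat 5.58 z 74.81 | Fal 5.14 Flat 6.68 Fz 6.31 op 18.1
key row 260.24 shaft along 445.97  rel TCP -27.41
```

apply_moves(series=[{"dx": 0,"dy": -0.5,"dz": 0,"roll": 0,"gripper": -1},{"dx": 0,"dy": 0,"dz": 0,"roll": 0,"gripper": -1},{"dx": 0,"dy": 0,"dz": 0,"roll": 0,"gripper": -1}])

```text
clock: 13.77
eef_pos: [0.4622, -0.1011, 0.0748]
orientation: [0.782, 0.623, 0.002, 0.001]
ft_force: [7.9, 5.8, 4.6]
opening: 0.018
```

```bash
python3 st.py; python3 st.py
```

```text
t 13.77 along 473.11mm lat 5.57 z 74.83 | Fal 6.42 Flat 7.46 Fz 4.58 op 18.0
key row 260.24 shaft along 445.67  rel TCP -27.44
t 13.82 along 473.10mm lat 5.59 z 74.83 | Fal 6.10 Flat 6.82 Fz 5.17 op 18.2
key row 260.24 shaft along 445.67  rel TCP -27.42
```

The outer stop is felt firmly at about 4.4 N excess, with the TCP at 473.1 mm and no slip. I'll re-check the inner stop with the firm grip.

apply_moves(series=[{"dx": 0,"dy": 1.2,"dz": 0,"roll": 0,"gripper": -1},{"dx": 0,"dy": 1.2,"dz": 0,"roll": 0,"gripper": -1},{"dx": 0,"dy": 1.2,"dz": 0,"roll": 0,"gripper": -1},{"dx": 0,"dy": 1.2,"dz": 0,"roll": 0,"gripper": -1},{"dx": 0,"dy": 1.2,"dz": 0,"roll": 0,"gripper": -1},{"dx": 0,"dy": 1.2,"dz": 0,"roll": 0,"gripper": -1},{"dx": 0,"dy": 1.2,"dz": 0,"roll": 0,"gripper": -1},{"dx": 0,"dy": 1.2,"dz": 0,"roll": 0,"gripper": -1},{"dx": 0,"dy": 1.2,"dz": 0,"roll": 0,"gripper": -1},{"dx": 0,"dy": 1.2,"dz": 0,"roll": 0,"gripper": -1},{"dx": 0,"dy": 0,"dz": 0,"roll": 0,"gripper": -1},{"dx": 0,"dy": 0,"dz": 0,"roll": 0,"gripper": -1}])

```text
clock: 14.87
eef_pos: [0.4728, -0.1036, 0.0748]
orientation: [0.782, 0.623, 0.001, 0.0]
ft_force: [1.2, 7.1, 9.1]
opening: 0.0183
```

```bash
python3 st.py
```

```text
t 14.87 along 483.99mm lat 5.50 z 74.80 | Fal -0.43 Flat 7.21 Fz 9.05 op 18.3
key row 260.03 shaft along 456.56  rel TCP -27.42
```

apply_moves(series=[{"dx": 0,"dy": 0.9,"dz": 0,"roll": 0,"gripper": -1},{"dx": 0,"dy": 0.9,"dz": 0,"roll": 0,"gripper": -1},{"dx": 0,"dy": 0.9,"dz": 0,"roll": 0,"gripper": -1},{"dx": 0,"dy": 0,"dz": 0,"roll": 0,"gripper": -1},{"dx": 0,"dy": 0,"dz": 0,"roll": 0,"gripper": -1}])

```text
clock: 15.33
eef_pos: [0.4753, -0.1042, 0.0748]
orientation: [0.782, 0.623, 0.001, 0.0]
ft_force: [-0.3, 6.6, 10.1]
opening: 0.018
```

```bash
python3 st.py
```

```text
t 15.33 along 486.59mm lat 5.47 z 74.78 | Fal -1.82 Flat 6.37 Fz 10.06 op 18.0
key row 259.98 shaft along 459.15  rel TCP -27.45
```

apply_moves(series=[{"dx": 0,"dy": 0.7,"dz": 0,"roll": 0,"gripper": -1},{"dx": 0,"dy": 0.7,"dz": 0,"roll": 0,"gripper": -1},{"dx": 0,"dy": 0,"dz": 0,"roll": 0,"gripper": -1},{"dx": 0,"dy": 0,"dz": 0,"roll": 0,"gripper": -1}])

```text
clock: 15.72
eef_pos: [0.4766, -0.1045, 0.0748]
orientation: [0.782, 0.623, 0.001, -0.0]
ft_force: [-0.2, 7.1, 11.2]
opening: 0.0182
```

```bash
python3 st.py
```

```text
t 15.72 along 487.87mm lat 5.45 z 74.80 | Fal -1.74 Flat 6.85 Fz 11.21 op 18.2
key row 260.00 shaft along 460.47  rel TCP -27.44
```

apply_moves(series=[{"dx": 0,"dy": 0.6,"dz": 0,"roll": 0,"gripper": -1},{"dx": 0,"dy": 0,"dz": 0,"roll": 0,"gripper": -1},{"dx": 0,"dy": 0,"dz": 0,"roll": 0,"gripper": -1}])

```text
clock: 16.02
eef_pos: [0.477, -0.1046, 0.0748]
orientation: [0.782, 0.623, 0.001, -0.0]
ft_force: [-1.3, 7.2, 11.6]
opening: 0.0183
```

```bash
python3 st.py
```

```text
t 16.02 along 488.29mm lat 5.43 z 74.79 | Fal -2.88 Flat 6.70 Fz 11.65 op 18.3
key row 259.90 shaft along 460.85  rel TCP -27.43
```

The inner stop repeats (−2.9 N at 488.3 mm, as before), so nothing slipped. The middle is at TCP ≈ 481.1 mm.

apply_moves(series=[{"dx": 0,"dy": -1.2,"dz": 0,"roll": 0,"gripper": -1},{"dx": 0,"dy": -1.2,"dz": 0,"roll": 0,"gripper": -1},{"dx": 0,"dy": -1.2,"dz": 0,"roll": 0,"gripper": -1},{"dx": 0,"dy": -1.2,"dz": 0,"roll": 0,"gripper": -1},{"dx": 0,"dy": -1.2,"dz": 0,"roll": 0,"gripper": -1},{"dx": 0,"dy": -1.2,"dz": 0,"roll": 0,"gripper": -1},{"dx": 0,"dy": -0.6,"dz": 0,"roll": 0,"gripper": -1},{"dx": 0,"dy": 0,"dz": 0,"roll": 0,"gripper": -1},{"dx": 0,"dy": 0,"dz": 0,"roll": 0,"gripper": -1},{"dx": 0,"dy": 0,"dz": 0,"roll": 0,"gripper": -1}])

```text
clock: 16.9
eef_pos: [0.4701, -0.1029, 0.0748]
orientation: [0.782, 0.623, 0.001, 0.0]
ft_force: [3.0, 7.0, 9.2]
opening: 0.0182
```

```bash
python3 st.py
```

```text
t 16.90 along 481.17mm lat 5.52 z 74.81 | Fal 1.38 Flat 7.54 Fz 9.21 op 18.2
key row 260.06 shaft along 453.74  rel TCP -27.42
```

On target, so I'll release with the grip reduced, then look before lifting.

apply_moves(series=[{"dx": 0,"dy": 0.2,"dz": 0,"roll": 0,"gripper": -1},{"dx": 0,"dy": 0,"dz": 0,"roll": 0,"gripper": -1},{"dx": 0,"dy": 0,"dz": 0,"roll": 0,"gripper": -0.3},{"dx": 0,"dy": 0,"dz": 0,"roll": 0,"gripper": 0},{"dx": 0,"dy": 0,"dz": 0,"roll": 0,"gripper": 0.4},{"dx": 0,"dy": 0,"dz": 0,"roll": 0,"gripper": 1},{"dx": 0,"dy": 0,"dz": 0,"roll": 0,"gripper": 1},{"dx": 0,"dy": 0,"dz": 0,"roll": 0,"gripper": 1},{"dx": 0,"dy": 0,"dz": 0,"roll": 0,"gripper": 1},{"dx": 0,"dy": 0,"dz": 0,"roll": 0,"gripper": 1}], newtons=20)

```text
clock: 17.78
eef_pos: [0.4693, -0.1039, 0.0743]
orientation: [0.783, 0.623, -0.0, 0.0]
ft_force: [-0.8, 0.3, 0.8]
opening: 0.0855
```

```bash
python3 st.py
```

```text
t 17.78 along 480.59mm lat 4.45 z 74.30 | Fal -0.84 Flat 0.14 Fz 0.78 op 85.5
key row 262.17 shaft along 453.79  rel TCP -26.82
```

Released: the shaft mark reads 453.79 mm against a target of 453.67 mm. Next I'll lift clear.

apply_moves(series=[{"dx": 0,"dy": 0,"dz": -15,"roll": 0,"gripper": 1},{"dx": 0,"dy": 0,"dz": -25,"roll": 0,"gripper": 1},{"dx": 0,"dy": 0,"dz": -25,"roll": 0,"gripper": 1},{"dx": 0,"dy": 0,"dz": -25,"roll": 0,"gripper": 1},{"dx": 0,"dy": 0,"dz": -15,"roll": 0,"gripper": 1},{"dx": 0,"dy": 0,"dz": 0,"roll": 0,"gripper": 1},{"dx": 0,"dy": 0,"dz": 0,"roll": 0,"gripper": 1},{"dx": 0,"dy": 0,"dz": 0,"roll": 0,"gripper": 1}])

```text
clock: 18.5
eef_pos: [0.469, -0.1038, 0.1787]
orientation: [0.783, 0.623, -0.0, -0.0]
ft_force: [-0.3, 0.6, -0.5]
opening: 0.0856
```

Run:
```python
from h import *
c=shot("wrist","w4.png"); f=c["frame"].astype(int); a=np.array([.9743,-.2251,0])
m=((f[:,:,0]-f[:,:,2])>70)&(f[:,:,1]>90); m[:, :250]=0; m[:,310:]=0
ys,xs=np.nonzero(m[:300]); print(ys.min(),ys.max()); P=onz(c,(xs.mean(),ys.min()-.5),.1075); print(P@a*1e3, env.observe()["ft_force"], env.observe()["eef_pos"])
```

```text
191 234
454.2672292927297 [0.98437542 0.51602169 0.39522006] [ 0.46900822 -0.1037943   0.17857859]
```

View pics/w4.png

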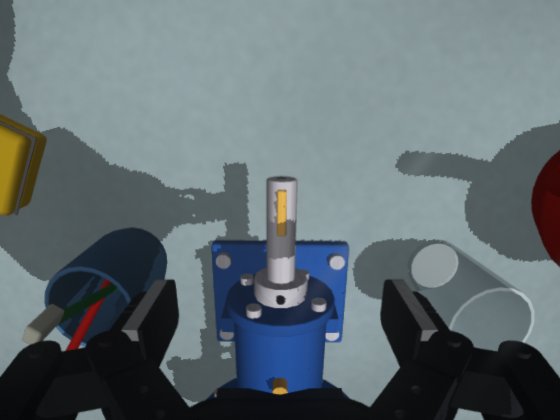

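The shaft is free, the gripper is clear and the wash things stand where they were. The key's end is at row 191, which gives 454.3 mm; that is within pixel accuracy of 453.8. I'm handing the job in.

```bash
python3 -c "
from plant import env
print(env.sign_off())"
```

```text
the job is handed in; nothing more can be done
None
```

The shaft is set half-way between its two stops and released, and I handed the job in at about 18.5 s. The sign-off gave no verdict.

- **Inner stop:** felt at about 4.5 N above the drag, with the TCP at 489.1 mm along the shaft axis.
- **Outer stop:** felt at about 4.4 N above the drag, at 473.1 mm. On the first try the force stopped rising and I suspected the pads were slipping. I gripped harder (60 N) and felt it again. Tracking the key in the wrist camera then showed no slip.
- **Inner stop again:** the start of contact came at the same place, 488.3 mm.
- **Setting:** the middle is at 481.1 mm, and I let go at 481.2 mm. After release the key mark read 453.8 mm against a target of 453.7 mm.

**Last checks:** a coarser look from higher up read the key mark at 454.3 mm, 0.5 mm more than the close reading and within the 1.5 mm allowed. The wrist force is near zero, the gripper is open and clear, and the wash things look undisturbed in the last picture (the jug only partly in view).

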